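# Fetch the vinegar bottle round on the under-sink turntable

### The arm

A 6-joint arm with a two-finger parallel gripper is mounted at the origin on the work surface. World frame = base frame: x ahead of the robot, y to its left, z up, the work surface at z = 0. Lengths are in m, angles in rad, forces in N, time in s.
With the tool pointing down it reaches from about 0.425 to 0.95 m from the base axis. Payload 3.5 kg.
Tool frame: the origin (TCP) lies between the finger pads, 19 mm behind the fingertips; this is the grasp point; z points along the fingers, y is the line along which they close (so a half turn about z gives the same grasp; the last joint's range is limited). The gripper opens to 85 mm and grips with 20 to 120 N. Pads are 22 mm wide; open, the fingers measure 114 mm over their backs; the gripper's body (76 mm by 85 mm) begins 54 mm behind the grasp point. The pads swing forward as they close: fully open they stand 13 mm farther back than shut.
Start: joints at [-1.31, 0.286, 1.577, -0, 1.279, -0.15], TCP at [0.27, -0.619, 0.25] pointing down, gripper open.
Joint ranges: [-2.77, 2.77], [-0.9, 2.22], [0.21, 2.48], [-1.53, 4.67], [0.24, 2.81], [-2.84, 2.84]. Speed limits (rad/s): [2.79, 2.79, 3.14, 3.14, 3.14, 3.14].

### API

Orientations are given as a unit quaternion [x, y, z, w].
In Python, from plant import ctrl gives the robot as it stands.
- The arm moves only by the tool move_arm, never from a script. Its argument "plan" is a list of rows, each an object of numbers: "x", "y", "z": the shift along the tool's x, y, z in m; "yaw": the turn about the tool's z in rad; "fingers": the closure, from 0 (fully open) to 1 (shut). In form: [{"x": .., "y": .., "z": .., "yaw": .., "fingers": ..}, ...]. A call has 1 to 5 rows; each row is the pose to reach, as a shift and turn from the pose commanded when the call began, along the tool's axes at that moment; what a row does not reach only later rows make up. A row lasts 1/10 s, in which the tool goes at most 50 mm and 8.59 degrees, less where a joint would pass 70% of its speed; a pose out of reach is approached as far as the arm can. A call with a gripper value outside its range is refused whole. The fingers move at their own pace and stop on an object; "force" is the grip in N (left out, the last holds). Time passes only in rows, so rows that repeat a pose let the fingers close. It gives the time, the measured TCP pose, the force, the opening and the grip force at its end, in the units of the state.
- ctrl.get_state(): the state, without advancing time (a new reading comes with each control period).
- ctrl.read_camera(name): name is "side" or "top" or "wrist"; returns the picture (420x560x3 uint8, red, green, blue); there is no depth.
- ctrl.camera_model(name): a dict with "intrinsics" (3x3 intrinsics, pixels), "distortion" ([k1, k2, p1, p2, k3] as OpenCV has them; the pictures are not rectified), "cam_to_world" (4x4, takes a point from camera to world coordinates); the wrist camera has in their place "tool_from_camera" (4x4, takes a point from camera to tool coordinates, whose origin is the TCP and whose axes are the flange's). Camera axes: x right, y up, looking along -z (the intrinsics and any distortion apply to the point x, -y, -z); pixel columns grow to the right and rows downward; lengths in m; the calibration is good to about 2 mm. A picture is of the moment at which its call begins: read the wrist's pose just before it. camera_model takes no time and is no camera call.
- ctrl.sign_off(): hands the job in; it is judged then, once.
The state is a dict: "time": time; "qpos": joint angles; "dq": joint speeds; "joint_efforts": joint torques, N m; "eef_pos": TCP position; "tcp_rot": TCP orientation; "contact_force": force on the tool from outside, world axes, zero at the start; "wrist_torque": the same for the moment, N m; "opening": opening from 0.0 (shut) to 1.0 (fully open); "finger_force": force on a finger pad.
Only numpy, scipy, OpenCV 4.12 (cv2) and the standard library are available. Lean on these libraries where they do the work, as an engineer would, in place of code of your own. Each camera call takes 0.05 s, during which the arm holds its last target. There are 200 camera calls.

### The job

Fetch the glass vinegar bottle from the back of the turntable: push the turntable itself to set it turning gently, about one turn in ten seconds, take your hand off it, and while it coasts keep your open fingers round the bottle's neck without touching it, moving along with it for a good four seconds so that it could not topple. When it has come round to the near side, take it by the neck while it stands there, lift it straight up clear of the turntable and finish holding it still and upright there. Knock nothing over, leave the mousetraps and the other things where they are, and never spin the turntable fast.

Things in the scene. Friction and masses are not known exactly. Their poses are not given: they have to be found in the camera images.
- turntable: fixed round foot of the white plastic turntable; origin on the turning axis at the work surface, axes parallel to the world's. The dish on it is 280 mm across, inner floor 20 mm and rim 44 mm above the work surface. Ball race, little friction: pushed and let go it coasts, speed halving in about 8 s (hidden mass and drag vary). Dish 1 kg; with load 0.016 kg m2
- dish (a joint): angle of the dish about the vertical axis, rad, growing counter-clockwise seen from above, no end stops; directions are counted from world +x (away from the robot)
- divider0 (a point): middle of the top edge of an upright radial divider of the dish, a good face to push on, 100 mm from the axis, 70 mm above the work surface; the divider is 5 mm thick, stands on the dish floor and runs from the 28 mm hub to the rim (132 mm from the axis). Dish angle q puts it at q + 60 degrees
- divider1 (a point): middle of the top edge of an upright radial divider of the dish, a good face to push on, 100 mm from the axis, 70 mm above the work surface; the divider is 5 mm thick, stands on the dish floor and runs from the 28 mm hub to the rim (132 mm from the axis). Dish angle q puts it at q + 180 degrees
- divider2 (a point): middle of the top edge of an upright radial divider of the dish, a good face to push on, 100 mm from the axis, 70 mm above the work surface; the divider is 5 mm thick, stands on the dish floor and runs from the 28 mm hub to the rim (132 mm from the axis). Dish angle q puts it at q + 300 degrees
- vinegar: amber glass vinegar bottle with paper label and black twist cap, 190 mm high, loose, about 0.4 kg, standing in the dish about 85 mm from the axis, on the far side at the start: the only tall thing on the turntable. Origin at the centre of its base, z up. Body 60 mm across up to 105 mm, shoulder narrowing to 138 mm, neck 29 mm across, cap 32 mm across from 150 to 190 mm
- vinegar_neck (a point): point on the bottle's axis 165 mm above its base, within the cap at the neck, where the fingers take it (grasp 32 mm wide) and about which they are kept while following; the TCP belongs here
- tablet_jar: grey closed jar, 62 mm across, 68 mm high, loose, stands on the turntable about 88 mm from the axis; origin at the centre of its base
- polish_tin: flat aluminium polish tin, 72 mm across, 36 mm high, loose, on the turntable about 88 mm from the axis; origin at the centre of its base
- trap_set: wooden mousetrap, set, board 98 x 47 x 7 mm, 18 mm high overall, lying on the cupboard floor to the right; origin at the centre of its underside
- trap_sprung: the same trap, sprung, to the right; origin at the centre of its underside
- tub: closed purple detergent tub, 133 x 173 mm, 155 mm high, on the left; origin at the centre of its base
- scraper: blue hard-silicone scraper lying flat, 205 mm long, 14 mm thick; origin at the middle of its underside
- nut: chrome hexagonal compression nut, 48 mm across, 28 mm high; origin at the centre of its underside
- foil_tray: folded aluminium foil tray, 105 x 150 mm, 13 mm thick, flat on the floor at the back right; origin at the centre of its underside

How it is judged:
By the outcome, as a careful person would: the job done as asked, in the order asked, and still so for the second after the job is handed in, while the arm keeps its last pose, push and grip.
It also fails if it takes over 38 s, if anything falls off the work surface, if the arm or the gripper's body presses on something with over 40 N, if the wrist force passes 120 N, or if a joint passes its speed limit or range.

## Working session

There is one attempt and no reset: what is moved stays moved. The work goes in short steps, Python scripts to look and compute and a tool call to move; the robot and the scene stay as the last step left them, time stands still between calls to the robot, and variables do not carry over. Pictures are saved under pics/ and viewed, at most 10 in all, crops included, and the job is handed in when it is done.

Besides the shell and the picture viewer there is one more tool, called after "Emit:" by a JSON object that holds its "api" and its "payload", one argument or row to a line. move_arm: Moves the arm, as the interface text tells. Its arguments: {"type":"object","properties":{"plan":{"type":"array"},"force":{"type":"number"}},"required":["plan"]}

```bash
ls; mkdir -p pics
python3 - <<'E'
from plant import ctrl
import cv2,json
import numpy as np
np.set_printoptions(precision=4,suppress=True)
for n in("side","top"):
    im=ctrl.read_camera(n); cv2.imwrite(f"pics/{n}0.png",im[...,::-1])
    m=ctrl.camera_model(n); print(n,m)
print(ctrl.camera_model("wrist"));print(ctrl.get_state())
E
```

```text
pics
side {'intrinsics': array([[420.6942,   0.    , 282.983 ],
       [  0.    , 420.6942, 206.2295],
       [  0.    ,   0.    ,   1.    ]]), 'distortion': array([-0.0781,  0.    ,  0.    ,  0.    ,  0.    ]), 'cam_to_world': array([[-0.9975,  0.0259, -0.0651,  0.4822],
       [-0.0688, -0.5388,  0.8396,  0.863 ],
       [-0.0134,  0.842 ,  0.5393,  0.6896],
       [ 0.    ,  0.    ,  0.    ,  1.    ]])}
top {'intrinsics': array([[408.1604,   0.    , 281.4456],
       [  0.    , 408.1604, 205.6514],
       [  0.    ,   0.    ,   1.    ]]), 'distortion': array([-0.0151,  0.    ,  0.    ,  0.    ,  0.    ]), 'cam_to_world': array([[ 0.0265,  0.9959, -0.0863,  0.4657],
       [-0.9996,  0.0264, -0.003 ,  0.0058],
       [-0.0007,  0.0863,  0.9963,  1.1052],
       [ 0.    ,  0.    ,  0.    ,  1.    ]])}
{'intrinsics': array([[377.4179,   0.    , 279.4175],
       [  0.    , 377.4179, 209.9312],
       [  0.    ,   0.    ,   1.    ]]), 'distortion': array([-0.0932,  0.    ,  0.    ,  0.    ,  0.    ]), 'tool_from_camera': array([[-0.0002,  0.9508,  0.3099,  0.0798],
       [ 1.    ,  0.0002, -0.0002,  0.0006],
       [-0.0003,  0.3099, -0.9508, -0.1238],
       [ 0.    ,  0.    ,  0.    ,  1.    ]])}
{'time': 0.1, 'qpos': array([-1.31  ,  0.2871,  1.578 , -0.    ,  1.2786, -0.15  ]), 'dq': array([-0.0004, -0.0014, -0.0022, -0.0005,  0.0004,  0.0001]), 'joint_efforts': array([  0.0012, -40.7292, -29.3699,  -0.0001,   0.0034,   0.    ]), 'eef_pos': array([ 0.2695, -0.6183,  0.2488]), 'tcp_rot': array([ 0.979 ,  0.204 , -0.0001, -0.0011]), 'contact_force': array([-0.1007, -0.6602, -0.5556]), 'wrist_torque': array([-0.0232, -0.034 , -0.0245]), 'finger_force': 0.0, 'opening': 0.9952165771111391}
```

View pics/top0.png

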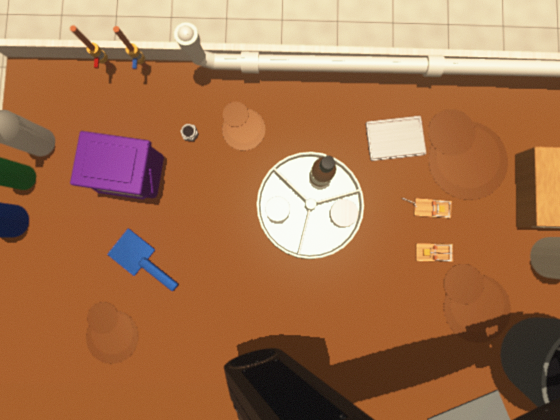

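View pics/side0.png

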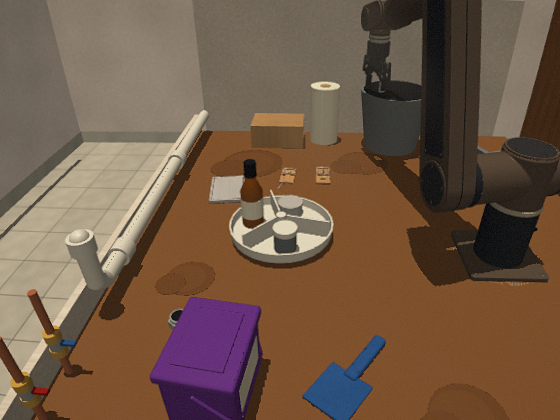

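The top view shows the dish centred near (311,205), the bottle's cap near (326,163), and dividers running toward (275,172), (358,193) and (302,255). The jar is at (278,208) and the tin at (343,212). The side view shows the cap at (250,167).

```bash
cat > h.py <<'E'
from plant import ctrl
import cv2, numpy as np
from scipy.spatial.transform import Rotation as R
np.set_printoptions(precision=4,suppress=True)
def ray(n,uv,st=None):
    m=ctrl.camera_model(n)
    p=cv2.undistortPoints(np.array(uv,float).reshape(-1,1,2),m["intrinsics"],m["distortion"])[:,0]
    d=np.c_[p[:,0],-p[:,1],-np.ones(len(p))]
    if n=="wrist":
        T=np.eye(4);T[:3,:3]=R.from_quat(st["tcp_rot"]).as_matrix();T[:3,3]=st["eef_pos"]
        C=T@m["tool_from_camera"]
    else: C=m["cam_to_world"]
    return C[:3,3],d@C[:3,:3].T
def plane(n,uv,z,st=None):
    o,d=ray(n,uv,st); return o+d*((z-o[2])/d[:,2])[:,None]
def cross(u,v):
    (o1,d1),(o2,d2)=ray("top",u),ray("side",v); d1,d2=d1[0],d2[0]
    s=np.linalg.lstsq(np.c_[d1,-d2],o2-o1,rcond=None)[0]
    a,b=o1+s[0]*d1,o2+s[1]*d2
    return (a+b)/2,np.linalg.norm(a-b)
E
python3 - <<'E'
from h import *
im=cv2.imread("pics/top0.png")
hsv=cv2.cvtColor(im,cv2.COLOR_BGR2HSV)
m=((hsv[...,1]<90)&(hsv[...,2]>110)).astype(np.uint8)
m[:, :240]=0;m[:,364:]=0;m[:140]=0;m[270:]=0
c=max(cv2.findContours(m,0,1)[0],key=cv2.contourArea)
hull=cv2.convexHull(c)[:,0]
P=plane("top",hull,.044)[:,:2]
A=np.c_[2*P,np.ones(len(P))];s=np.linalg.lstsq(A,(P**2).sum(1),rcond=None)[0]
print("centre",s[:2],"r",np.sqrt(s[2]+s[:2]@s[:2]))
for uv in((275,172),(358,193),(302,255)):
    p=plane("top",[uv],.07)[0,:2]-s[:2];print("div",np.degrees(np.arctan2(p[1],p[0])),np.hypot(*p))
for n,uv,z in(("jar",(278,208),.088),("tin",(343,212),.056)):
    p=plane("top",[uv],z)[0,:2]-s[:2];print(n,p,np.degrees(np.arctan2(p[1],p[0])),np.hypot(*p))
print("cap",cross((326,163),(250,163)))
t=cv2.resize(im[140:270,245:375],None,fx=4,fy=4,interpolation=2)
sd=cv2.resize(cv2.imread("pics/side0.png")[150:260,225:340],None,fx=4,fy=4,interpolation=2)
w=np.zeros((520,800,3),np.uint8);w[:520,:400]=cv2.resize(t,(400,520))[:, :400];
a=np.zeros((400,800,3),np.uint8);a[:,:400]=cv2.resize(t,(400,400));a[:383,400:]=cv2.resize(sd,(400,383));cv2.imwrite("pics/z.png",a)
E
```

```text
centre [ 0.5631 -0.0652] r 0.14003352315150208
div 49.79411442140468 0.12153865892819685
div -76.07573563200403 0.12422675361693156
div 171.79195529510852 0.13246756583735148
jar [-0.0154  0.0824] 100.57022664649536 0.08382687901797202
tin [-0.0187 -0.085 ] -102.41279184359614 0.08702587345062261
cap (array([ 0.64  , -0.0884,  0.2068]), np.float64(0.003146066491316916))
```

View pics/z.png

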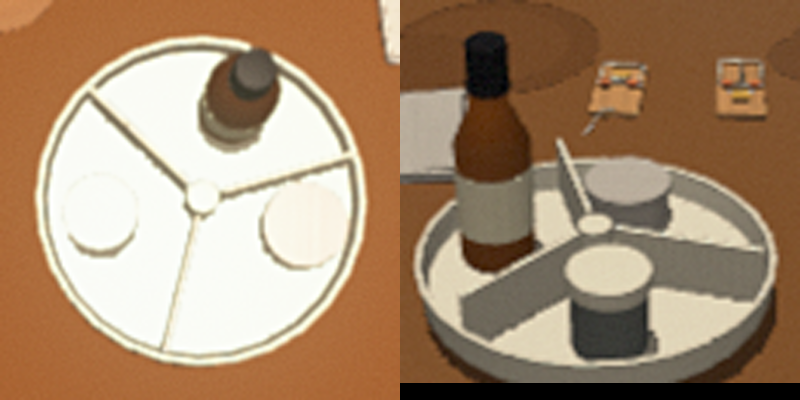

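The crop puts the cap top near (329,162) in the top view and (250,161.5) in the side view. The divider ends are near (275,170), (358,190) and (298,253). I'll push the near divider (about 172°) toward −y, which turns the dish counter-clockwise, and refine the angles first.

```bash
cat >> h.py <<'E'
C=np.array([.5631,-.0652])
def amber(im):  # rgb, side view: bottle glass mask -> pixel centroid of the shoulder part
    h=cv2.cvtColor(im,cv2.COLOR_RGB2HSV)
    m=((h[...,0]<16)&(h[...,1]>110)&(h[...,2]>25)&(h[...,2]<112)).astype(np.uint8)
    m[:150]=0;m[290:]=0;m[:,:205]=0;m[:,355:]=0
    m=cv2.morphologyEx(m,cv2.MORPH_OPEN,np.ones((3,3),np.uint8))
    n,l,s,c=cv2.connectedComponentsWithStats(m)
    o=[(s[i],c[i]) for i in range(1,n) if s[i][4]>60]
    return o
def ang(p): return np.degrees(np.arctan2(*(p[:2]-C)[::-1])),np.hypot(*(p[:2]-C))
E
python3 - <<'E'
from h import *
print(cross((329,162),(250,161.5)))
p=plane("top",[(329.3,162)],.21)[0];print(p,ang(p))
for uv in((275.2,169.9),(358,190.4),(298,253)):print(ang(plane("top",[uv],.07)[0]))
print(ang(plane("top",[(311,204.4)],.07)[0]))
im=cv2.imread("pics/side0.png")[...,::-1].copy()
for a in amber(im):
    print(a,[ang(plane("side",[a[1]],z)[0]) for z in(.08,.1,.12,.14)])
print(im[195,252],im[230,252],im[280,300],im[170,190])
E
```

```text
(array([ 0.6415, -0.095 ,  0.2079]), np.float64(0.004525810547192606))
[ 0.6434 -0.0953  0.21  ] (np.float64(-20.55967892623506), np.float64(0.08580914508462173))
(np.float64(47.786345025871626), np.float64(0.12488609089856999))
(np.float64(-73.1123678632215), np.float64(0.12590366160059596))
(np.float64(167.0155668659894), np.float64(0.12968975398325835))
(np.float64(-156.05338593840628), np.float64(0.0027523773073204836))
(array([263, 153,  19,  23, 190], dtype=int32), array([273.3211, 163.9105])) [(np.float64(-81.38671070136128), np.float64(0.2723115401478136)), (np.float64(-80.91031278870862), np.float64(0.23287678703391734)), (np.float64(-80.23975056992967), np.float64(0.19346469642389122)), (np.float64(-79.22631518336705), np.float64(0.1540926583816303))]
(array([211, 160,  33,  16, 396], dtype=int32), array([227.3232, 167.5884])) [(np.float64(-52.317693877392614), np.float64(0.30068973671299787)), (np.float64(-48.75289309254392), np.float64(0.26561348716649474)), (np.float64(-44.12808963127137), np.float64(0.23187400396752653)), (np.float64(-37.98549704882024), np.float64(0.20
[... 1082 characters left out ...]
, dtype=int32), array([259.0667, 262.8556])) [(np.float64(82.09499956401847), np.float64(0.21694611153945814)), (np.float64(83.72470721167129), np.float64(0.23972455292591294)), (np.float64(85.07070296031091), np.float64(0.26266322380711826)), (np.float64(86.19997444311976), np.float64(0.28572353579596743))]
(array([205, 270,  10,  19, 137], dtype=int32), array([208.9562, 277.9781])) [(np.float64(64.11107472032653), np.float64(0.30057042716951177)), (np.float64(66.94425140928554), np.float64(0.31733514144553443)), (np.float64(69.48758854004497), np.float64(0.3347970419365294)), (np.float64(71.77477434418542), np.float64(0.35285263718504595))]
[82 45 22] [155 146 126] [128  83  47] [68 43 26]
```

Emit:
{"api": "move_arm", "payload": {
  "plan": [
    {"x": 0.05,"y": 0,"z": 0,"yaw": 0.12,"fingers": 1},
    {"x": 0.09,"y": -0.02,"z": 0,"yaw": 0.25,"fingers": 1},
    {"x": 0.12,"y": -0.04,"z": 0,"yaw": 0.4,"fingers": 1},
    {"x": 0.12,"y": -0.08,"z": 0,"yaw": 0.41,"fingers": 1},
    {"x": 0.12,"y": -0.12,"z": 0,"yaw": 0.41,"fingers": 1}
  ]
}}

```text
time: 0.6
eef_pos: [0.332, -0.459, 0.249]
tcp_rot: [1.0, 0.001, -0.0, -0.001]
contact_force: [0.1, -1.2, 0.0]
opening: 0.14
finger_force: 0.0
```

Emit:
{"api": "move_arm", "payload": {
  "plan": [
    {"x": 0.02,"y": -0.045,"fingers": 1},
    {"x": 0.04,"y": -0.09,"fingers": 1},
    {"x": 0.06,"y": -0.135,"fingers": 1},
    {"x": 0.08,"y": -0.18,"fingers": 1},
    {"x": 0.1,"y": -0.225,"fingers": 1}
  ]
}}

```text
validation failed for argument at $.pl...
```

Emit:
{"api": "move_arm", "payload": {
  "plan": [
    {"x": 0.01,"y": -0.045,"fingers": 1},
    {"x": 0.02,"y": -0.09,"fingers": 1},
    {"x": 0.03,"y": -0.135,"fingers": 1},
    {"x": 0.035,"y": -0.18,"fingers": 1},
    {"x": 0.035,"y": -0.225,"fingers": 1}
  ]
}}

```text
validation failed for argument at $.pl...
```

Run:
```python
from h import *
s=ctrl.get_state();print(s["time"],s["eef_pos"],s["qpos"],s["opening"])
```

```text
0.6 [ 0.332 -0.459  0.249] [-1.1236  0.0501  1.8472 -0.      1.2459  0.4447] 0.1403976176511211
```

Emit:
{"api": "move_arm", "payload": {
  "plan": [
    {"x": 0.02,"y": -0.045,"z": 0,"yaw": 0,"fingers": 1},
    {"x": 0.04,"y": -0.09,"z": 0,"yaw": 0,"fingers": 1},
    {"x": 0.06,"y": -0.135,"z": 0,"yaw": 0,"fingers": 1},
    {"x": 0.08,"y": -0.18,"z": 0,"yaw": 0,"fingers": 1},
    {"x": 0.1,"y": -0.225,"z": 0,"yaw": 0,"fingers": 1}
  ]
}}

```text
time: 1.1
eef_pos: [0.4316, -0.2338, 0.2497]
tcp_rot: [1.0, 0.0, -0.0, -0.0]
contact_force: [0.3, 0.3, 0.2]
opening: -0.001
finger_force: 0.0
```

Emit:
{"api": "move_arm", "payload": {
  "plan": [
    {"x": 0.01,"y": -0.045,"z": 0,"yaw": 0,"fingers": 1},
    {"x": 0.02,"y": -0.09,"z": 0,"yaw": 0,"fingers": 1},
    {"x": 0.03,"y": -0.135,"z": 0,"yaw": 0,"fingers": 1},
    {"x": 0.035,"y": -0.18,"z": 0,"yaw": 0,"fingers": 1},
    {"x": 0.035,"y": -0.234,"z": 0,"yaw": 0,"fingers": 1}
  ]
}}

```text
time: 1.6
eef_pos: [0.4663, -0.0041, 0.2498]
tcp_rot: [1.0, 0.0, 0.0, -0.0]
contact_force: [1.1, 0.3, -0.5]
opening: 0.0
finger_force: 0.0
```

Emit:
{"api": "move_arm", "payload": {
  "plan": [
    {"x": 0,"y": 0,"z": 0.045,"yaw": 0,"fingers": 1},
    {"x": 0,"y": 0,"z": 0.09,"yaw": 0,"fingers": 1},
    {"x": 0,"y": 0,"z": 0.135,"yaw": 0,"fingers": 1},
    {"x": 0,"y": 0,"z": 0.165,"yaw": 0,"fingers": 1},
    {"x": 0,"y": 0,"z": 0.175,"yaw": 0,"fingers": 1}
  ]
}}

```text
time: 2.1
eef_pos: [0.4631, -0.0049, 0.0711]
tcp_rot: [1.0, 0.0, -0.004, -0.001]
contact_force: [0.2, 0.2, 0.7]
opening: 0.004
finger_force: 0.0
```

Run:
```python
from h import *
im=ctrl.read_camera("side");cv2.imwrite("pics/s1.png",cv2.resize(im[140:280,200:360,::-1],(640,560),interpolation=2))
s=ctrl.get_state();print(s["time"],s["eef_pos"],s["qpos"],s["opening"],s["contact_force"])
for a in amber(im):
    if a[0][4]>300:print(a,ang(plane("side",[a[1]],.122)[0]))
```

```text
2.15 [ 0.4637 -0.0052  0.0715] [-0.2305  0.0586  2.2026 -0.      0.8876  1.3395] -0.00244090370994585 [-0.3223 -0.7499 -0.9889]
(array([335, 153,  20,  21, 334], dtype=int32), array([345.5898, 164.3683])) (np.float64(-133.20594580212656), np.float64(0.2652040850562442))
(array([211, 159,  33,  17, 458], dtype=int32), array([227.952 , 167.5546])) (np.float64(-43.95981487726747), np.float64(0.2274794780643154))
(array([241, 177,  22,  25, 446], dtype=int32), array([251.2422, 190.0717])) (np.float64(-21.797085357031904), np.float64(0.08375706185897873))
(array([299, 237,  56,  32, 900], dtype=int32), array([333.6956, 254.9489])) (np.float64(119.9738595973625), np.float64(0.26576837453312524))
```

View pics/s1.png

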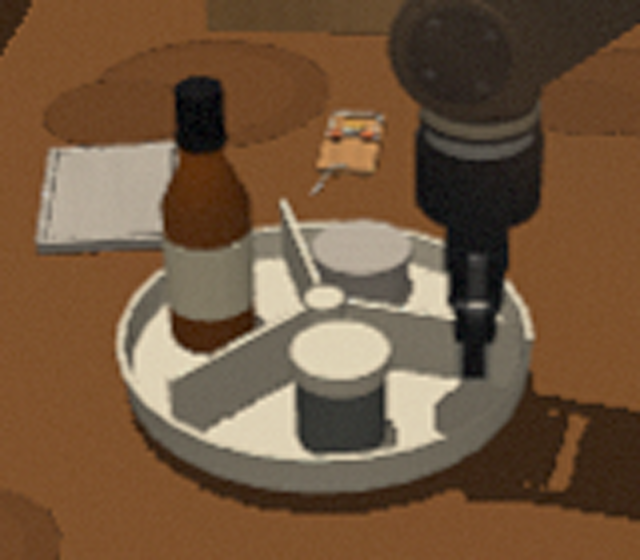

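The side view shows the shut fingers inside the dish, on the jar side of the near divider and clear of everything. I'll start the push with a slow ramp.

Emit:
{"api": "move_arm", "payload": {
  "plan": [
    {"x": 0,"y": 0.005,"z": 0.005,"yaw": 0,"fingers": 1},
    {"x": 0,"y": 0.01,"z": 0.007,"yaw": 0,"fingers": 1},
    {"x": 0,"y": 0.014,"z": 0.007,"yaw": 0,"fingers": 1},
    {"x": 0,"y": 0.017,"z": 0.007,"yaw": 0,"fingers": 1},
    {"x": 0,"y": 0.019,"z": 0.007,"yaw": 0,"fingers": 1}
  ]
}}

```text
time: 2.65
eef_pos: [0.467, -0.0254, 0.069]
tcp_rot: [1.0, 0.0, 0.001, 0.0]
contact_force: [-0.6, 0.1, -0.2]
opening: 0.003
finger_force: 0.0
```

Emit:
{"api": "move_arm", "payload": {
  "plan": [
    {"x": 0,"y": 0.002,"z": 0,"yaw": 0,"fingers": 1},
    {"x": 0,"y": 0.0045,"z": 0,"yaw": 0,"fingers": 1},
    {"x": 0,"y": 0.0075,"z": 0,"yaw": 0,"fingers": 1},
    {"x": 0,"y": 0.0115,"z": 0,"yaw": 0,"fingers": 1},
    {"x": 0,"y": 0.0165,"z": 0,"yaw": 0,"fingers": 1}
  ]
}}

```text
time: 3.15
eef_pos: [0.4663, -0.0415, 0.068]
tcp_rot: [1.0, 0.001, -0.0, 0.0]
contact_force: [-0.4, 0.1, 0.1]
opening: -0.003
finger_force: 0.2
```

Emit:
{"api": "move_arm", "payload": {
  "plan": [
    {"x": 0,"y": 0.006,"z": 0,"yaw": 0,"fingers": 1},
    {"x": 0,"y": 0.0123,"z": 0,"yaw": 0,"fingers": 1},
    {"x": 0,"y": 0.0186,"z": 0,"yaw": 0,"fingers": 1},
    {"x": 0,"y": 0.0249,"z": 0,"yaw": 0,"fingers": 1},
    {"x": 0,"y": 0.0249,"z": -0.03,"yaw": 0,"fingers": 1}
  ]
}}

```text
time: 3.65
eef_pos: [0.4633, -0.0661, 0.0947]
tcp_rot: [1.0, -0.0, -0.004, -0.002]
contact_force: [-0.6, -0.3, -0.3]
opening: -0.001
finger_force: 0.0
```

```bash
cat >> h.py <<'E'
def meas():
    s=ctrl.get_state(); im=ctrl.read_camera("side")
    r=[]
    for a in amber(im):
        if a[0][4]>150:
            g=ang(plane("side",[a[1]],.122)[0])
            if g[1]<.11: r.append((a[0][:],a[1],g))
    return s,im,r
E
python3 - <<'E'
from h import *
for i in range(2):
    s,im,r=meas();print(s["time"],s["eef_pos"],s["contact_force"],r)
top=ctrl.read_camera("top");a=np.hstack([cv2.resize(im[140:280,200:360],(400,350),interpolation=2),cv2.resize(top[140:270,245:375],(400,350),interpolation=2)])
cv2.imwrite("pics/s2.png",a[...,::-1])
E
```

```text
3.65 [ 0.4633 -0.0661  0.0947] [-0.5534 -0.3026 -0.3281] [(array([237, 185,  23,  26, 466], dtype=int32), array([247.7511, 198.4313]), (np.float64(8.191704984873752), np.float64(0.08199490163508279)))]
3.7 [ 0.4679 -0.0673  0.1016] [2.1786 0.2239 2.7414] [(array([237, 186,  23,  26, 472], dtype=int32), array([247.7288, 199.1229]), (np.float64(10.5714056635156), np.float64(0.08213498151312966)))]
```

View pics/s2.png

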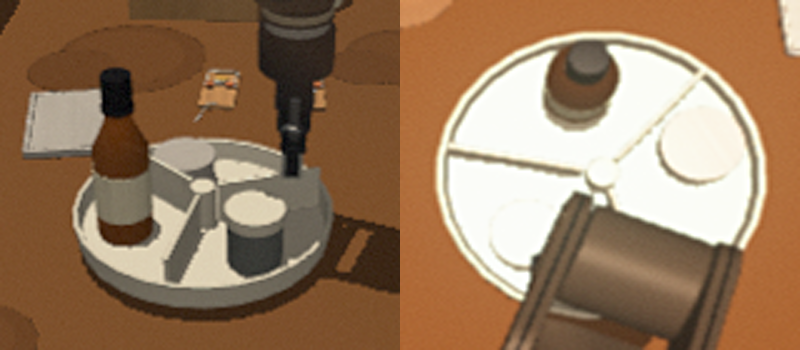

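The side view shows the dish turning and the bottle standing. The hand is off the divider. Next the hand rises and moves over toward the bottle, opening as it goes.

Emit:
{"api": "move_arm", "payload": {
  "plan": [
    {"x": 0,"y": 0,"z": -0.045,"yaw": 0,"fingers": 1},
    {"x": 0.01,"y": -0.01,"z": -0.09,"yaw": 0,"fingers": 0.5},
    {"x": 0.03,"y": -0.02,"z": -0.13,"yaw": 0,"fingers": 0},
    {"x": 0.055,"y": -0.035,"z": -0.16,"yaw": 0,"fingers": 0},
    {"x": 0.095,"y": -0.05,"z": -0.165,"yaw": 0,"fingers": 0}
  ]
}}

```text
time: 4.3
eef_pos: [0.5635, -0.0161, 0.2679]
tcp_rot: [1.0, 0.0, 0.004, 0.001]
contact_force: [-0.4, -1.6, 0.5]
opening: 0.679
finger_force: 0.0
```

```bash
cat >> h.py <<'E'
import sys,json,os
def log(save=None):
    s,im,r=meas()
    L=json.load(open("log.json")) if os.path.exists("log.json") else [[3.65,8.2],[3.7,10.6]]
    if len(r)==1: L.append([round(float(s["time"]),3),round(float(r[0][2][0]),2)])
    json.dump(L,open("log.json","w"))
    if save: cv2.imwrite(save,im[...,::-1])
    print(s["time"],s["eef_pos"],s["opening"],s["contact_force"],s["finger_force"],[ (x[0][4],x[2]) for x in r])
    return L
def predict(L,tau=11.54,off=.06,r=.0855,tmin=0):
    A=np.array([p for p in L if p[0]>=tmin]);t0=3.65
    f=lambda t:tau*(1-np.exp(-(t-t0)/tau))
    k=np.polyfit(f(A[:,0]),np.unwrap(np.radians(A[:,1])),1)
    print("w0",k[0],"resid deg",np.degrees(np.polyval(k,f(A[:,0]))-np.unwrap(np.radians(A[:,1]))))
    return lambda t:(np.polyval(k,f(t)),k[0]*np.exp(-(t-t0)/tau))
def rows(P,n=10,r=.0855):
    s=ctrl.get_state();e=s["eef_pos"];t=s["time"]
    for i in range(n+1):
        a,w=P(t+.1*i);p=C+r*np.array([np.cos(a),np.sin(a)])
        print("%.2f ang %.1f w %.2f  p %.4f %.4f  rel to measured x %.4f y %.4f"%(t+.1*i,np.degrees(a),w,*p,p[0]-e[0],-(p[1]-e[1])))
E
python3 - <<'E'
from h import *
log();L=log()
rows(predict(L))
E
```

```text
4.3 [ 0.5635 -0.0161  0.2679] 0.6788966179115372 [-0.3595 -1.6194  0.4547] 0.0 [(np.int32(492), (np.float64(36.36750335203193), np.float64(0.08149483250988285)))]
4.35 [ 0.568  -0.0145  0.2656] 0.764250651212884 [ 0.6945 -0.0719  0.9876] 0.0 [(np.int32(495), (np.float64(37.86771032404254), np.float64(0.08137219558463278)))]
w0 0.7667691201406908 resid deg [ 0.1106 -0.0975 -0.2925  0.2793]
4.40 ang 40.2 w 0.72  p 0.6284 -0.0100  rel to measured x 0.0637 y -0.0051
4.50 ang 44.3 w 0.71  p 0.6243 -0.0055  rel to measured x 0.0596 y -0.0097
4.60 ang 48.4 w 0.71  p 0.6199 -0.0013  rel to measured x 0.0552 y -0.0138
4.70 ang 52.4 w 0.70  p 0.6153 0.0025  rel to measured x 0.0505 y -0.0177
4.80 ang 56.4 w 0.69  p 0.6104 0.0060  rel to measured x 0.0457 y -0.0211
4.90 ang 60.4 w 0.69  p 0.6054 0.0091  rel to measured x 0.0407 y -0.0242
5.00 ang 64.3 w 0.68  p 0.6002 0.0118  rel to measured x 0.0355 y -0.0270
5.10 ang 68.2 w 0.68  p 0.5949 0.0142  rel to measured x 0.0302 y -0.0293
5.20 ang 72.0 w 0.67  p 0.5895 0.0161  rel to measured x 0.0248 y -0.0313
5.30 ang 75.9 w 0.66  p 0.5840 0.0177  rel to measured x 0.0193 y -0.0328
5.40 ang 79.6 w 0.66  p 0.5785 0.0189  rel to measured x 0.0137 y -0.0340
```

Emit:
{"api": "move_arm", "payload": {
  "plan": [
    {"x": 0.042,"y": -0.01,"z": 0.015,"yaw": 0,"fingers": 0},
    {"x": 0.055,"y": -0.014,"z": 0.035,"yaw": 0,"fingers": 0},
    {"x": 0.0505,"y": -0.0175,"z": 0.055,"yaw": 0,"fingers": 0},
    {"x": 0.0455,"y": -0.021,"z": 0.075,"yaw": 0,"fingers": 0},
    {"x": 0.0405,"y": -0.024,"z": 0.08,"yaw": 0,"fingers": 0}
  ]
}}

```text
time: 4.9
eef_pos: [0.5989, 0.0082, 0.1783]
tcp_rot: [1.0, 0.0, -0.004, -0.001]
contact_force: [-0.4, -0.4, -0.5]
opening: 0.999
finger_force: 0.0
```

Run:
```python
from h import *
L=log("pics/s3.png")
P=predict(L)
s=ctrl.get_state();w=ctrl.read_camera("wrist");cv2.imwrite("pics/w3.png",w[...,::-1])
top=ctrl.camera_model("wrist")
print(s["eef_pos"]);rows(P)
a=np.hstack([cv2.resize(cv2.imread("pics/s3.png")[140:280,200:360],(400,350),interpolation=2),cv2.resize(w[...,::-1],(400,300))[:350] if 0 else cv2.copyMakeBorder(cv2.resize(w[...,::-1],(400,300)),0,50,0,0,0)])
cv2.imwrite("pics/m3.png",a)
```

```text
4.9 [0.5989 0.0082 0.1783] 0.9988240910827357 [-0.4379 -0.3643 -0.5254] 0.0 [(np.int32(416), (np.float64(65.6604993792253), np.float64(0.09053808262867293)))]
w0 0.8311947191502312 resid deg [-0.7082 -0.7321  1.2217  1.9676 -1.749 ]
[0.5986 0.0086 0.1789]
5.00 ang 68.2 w 0.74  p 0.5949 0.0142  rel to measured x -0.0050 y -0.0059
5.10 ang 72.4 w 0.73  p 0.5890 0.0163  rel to measured x -0.0109 y -0.0081
5.20 ang 76.6 w 0.73  p 0.5830 0.0180  rel to measured x -0.0169 y -0.0097
5.30 ang 80.7 w 0.72  p 0.5769 0.0192  rel to measured x -0.0230 y -0.0109
5.40 ang 84.8 w 0.71  p 0.5708 0.0200  rel to measured x -0.0290 y -0.0117
5.50 ang 88.9 w 0.71  p 0.5647 0.0203  rel to measured x -0.0351 y -0.0120
5.60 ang 92.9 w 0.70  p 0.5587 0.0202  rel to measured x -0.0411 y -0.0119
5.70 ang 96.9 w 0.70  p 0.5528 0.0197  rel to measured x -0.0471 y -0.0114
5.80 ang 100.9 w 0.69  p 0.5469 0.0188  rel to measured x -0.0529 y -0.0105
5.90 ang 104.8 w 0.68  p 0.5412 0.0174  rel to measured x -0.0587 y -0.0092
6.00 ang 108.7 w 0.68  p 0.5356 0.0158  rel to measured x -0.0642 y -0.0075
```

View pics/m3.png

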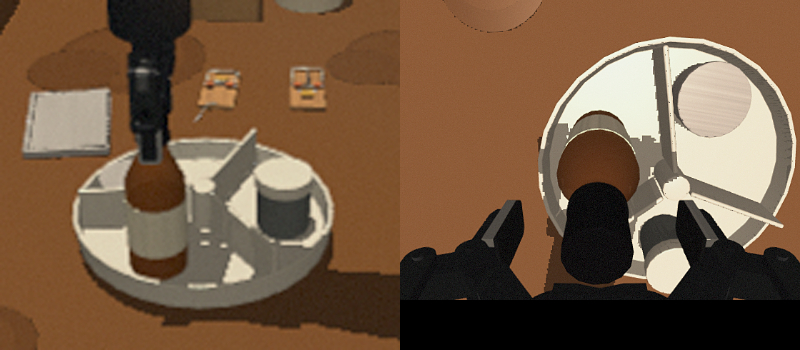

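The side view shows the fingers round the cap with the bottle upright. In the wrist view the cap sits centred between the fingers, near (276,300) full scale. I'll measure it from the wrist camera from here on.

```bash
cat >> h.py <<'E'
def wcap(im,s):  # rgb wrist -> bottle axis xy, from the cap's lower edge facing the camera
    k=(im.max(2)<48).astype(np.uint8); k[:120]=0;k[375:]=0
    k=cv2.morphologyEx(k,cv2.MORPH_OPEN,np.ones((7,7),np.uint8)); k[:,:185]=0;k[:,375:]=0
    n,l,st,c=cv2.connectedComponentsWithStats(k)
    i=max(range(1,n),key=lambda i:st[i][4] if st[i][2]<150 else 0)
    m=l==i; r0=st[i][1]
    top=r0; u=np.nonzero(m[r0+15:r0+60].any(0))[0]
    band=[np.nonzero(m[r])[0] for r in range(r0+20,r0+50,5)]
    uc=np.mean([(b[0]+b[-1])/2 for b in band])
    p=plane("wrist",[(uc,r0)],.17,s)[0]
    return p[:2]-[.016,0],st[i],uc,c[i]
def wlog(save=None):
    s=ctrl.get_state(); im=ctrl.read_camera("wrist")
    if save: cv2.imwrite(save,im[...,::-1])
    p,st,uc,c=wcap(im,s);a,r=ang(p)
    L=json.load(open("wlog.json")) if os.path.exists("wlog.json") else []
    L.append([round(float(s["time"]),3),round(float(a),2)]);json.dump(L,open("wlog.json","w"))
    print(s["time"],"eef",s["eef_pos"],"cap-eef",p-s["eef_pos"][:2],"ang r",a,r,"F",s["contact_force"],s["finger_force"],st)
    return L
E
python3 - <<'E'
from h import *
im=cv2.imread("pics/w3.png")[...,::-1].copy()
s=dict(ctrl.get_state());print(s["time"],s["eef_pos"])
s["eef_pos"]=np.array([.5986,.0086,.1789])
p,st,uc,c=wcap(im,s);print(p,st,uc,c,ang(p),p-s["eef_pos"][:2])
json.dump([[4.95,round(float(ang(p)[0]),2)]],open("wlog.json","w"))
E
```

```text
5.0 [0.5999 0.0082 0.1809]
[0.6012 0.0092] [  225   255   102   120 10215] 276.5 [275.8045 320.2965] (np.float64(62.90651063670663), np.float64(0.08359748537979932)) [0.0026 0.0006]
```

```bash
cat >> h.py <<'E'
def step(cmd,t,a0,ta,w,r=.0845,tau=11.54,n=10):
    cmd=np.array(cmd,float);b=cmd.copy()
    for i in range(1,n+1):
        ti=t+.1*i;a=np.radians(a0)+w*tau*(1-np.exp(-(ti-ta)/tau))
        p=C+r*np.array([np.cos(a),np.sin(a)])
        d=p-b
        print("%.2f %.1fdeg x %.4f y %.4f"%(ti,np.degrees(a),d[0],-d[1]),"cmd",p)
        if i%5==0:b=p
E
python3 -c "
from h import *
step([.601,.0073],5.0,62,4.95,.70)"
```

```text
5.10 68.0deg x -0.0062 y -0.0058 cmd [0.5948 0.0131]
5.20 71.9deg x -0.0117 y -0.0078 cmd [0.5893 0.0151]
5.30 75.8deg x -0.0172 y -0.0094 cmd [0.5838 0.0167]
5.40 79.7deg x -0.0228 y -0.0106 cmd [0.5782 0.0179]
5.50 83.5deg x -0.0284 y -0.0115 cmd [0.5726 0.0188]
5.60 87.3deg x -0.0056 y -0.0004 cmd [0.567  0.0192]
5.70 91.1deg x -0.0112 y -0.0005 cmd [0.5614 0.0193]
5.80 94.9deg x -0.0167 y -0.0002 cmd [0.5559 0.019 ]
5.90 98.6deg x -0.0221 y 0.0004 cmd [0.5505 0.0184]
6.00 102.3deg x -0.0274 y 0.0014 cmd [0.5452 0.0174]
```

Emit:
{"api": "move_arm", "payload": {
  "plan": [
    {"x": -0.0062,"y": -0.0055,"z": 0,"yaw": 0,"fingers": 0},
    {"x": -0.0117,"y": -0.0078,"z": -0.001,"yaw": 0,"fingers": 0},
    {"x": -0.0172,"y": -0.0094,"z": -0.002,"yaw": 0,"fingers": 0},
    {"x": -0.0228,"y": -0.0106,"z": -0.0025,"yaw": 0,"fingers": 0},
    {"x": -0.0284,"y": -0.0115,"z": -0.0025,"yaw": 0,"fingers": 0}
  ]
}}

```text
time: 5.5
eef_pos: [0.5731, 0.0195, 0.1862]
tcp_rot: [1.0, 0.0, 0.001, 0.0]
contact_force: [0.2, -0.7, 0.5]
opening: 1.001
finger_force: 0.0
```

```bash
python3 -c "
from h import *
print(wlog('pics/w4.png'))
step([.5726,.0188],5.55,83.5,5.5,.69)"
```

```text
5.5 eef [0.5731 0.0195 0.1862] cap-eef [-0.0008 -0.0016] ang r 83.6646369738856 0.08357364363907407 F [ 0.1646 -0.6809  0.5198] 0.0 [ 235  255   96  120 9585]
[[4.95, 62.91], [5.5, 83.66]]
5.65 89.4deg x -0.0086 y -0.0005 cmd [0.564  0.0193]
5.75 93.3deg x -0.0143 y -0.0004 cmd [0.5583 0.0192]
5.85 97.1deg x -0.0200 y 0.0002 cmd [0.5526 0.0186]
5.95 100.9deg x -0.0255 y 0.0010 cmd [0.5471 0.0178]
6.05 104.7deg x -0.0310 y 0.0023 cmd [0.5416 0.0165]
6.15 108.5deg x -0.0053 y 0.0016 cmd [0.5363 0.0149]
6.25 112.2deg x -0.0104 y 0.0035 cmd [0.5312 0.013 ]
6.35 115.9deg x -0.0154 y 0.0057 cmd [0.5262 0.0108]
6.45 119.6deg x -0.0202 y 0.0082 cmd [0.5214 0.0083]
6.55 123.2deg x -0.0248 y 0.0110 cmd [0.5169 0.0055]
```

Emit:
{"api": "move_arm", "payload": {
  "plan": [
    {"x": -0.0082,"y": -0.0005,"z": 0,"yaw": 0,"fingers": 0},
    {"x": -0.0138,"y": -0.0004,"z": 0,"yaw": 0,"fingers": 0},
    {"x": -0.0194,"y": 0.0002,"z": 0,"yaw": 0,"fingers": 0},
    {"x": -0.0249,"y": 0.001,"z": 0,"yaw": 0,"fingers": 0},
    {"x": -0.0302,"y": 0.0022,"z": 0,"yaw": 0,"fingers": 0}
  ]
}}

```text
time: 6.05
eef_pos: [0.5427, 0.0171, 0.1855]
tcp_rot: [1.0, 0.0, -0.0, -0.0]
contact_force: [0.4, 0.9, -0.8]
opening: 0.999
finger_force: 0.0
```

```bash
python3 -c "
from h import *
L=wlog('pics/w5.png');print(L)
P=predict(L)
a,w=P(6.05)
print(np.degrees(a),w)
step([.5424,.0166],6.1,np.degrees(a),6.05,w,.0843)"
```

```text
6.05 eef [0.5427 0.0171 0.1855] cap-eef [ 0.0009 -0.0009] ang r 103.50309813422753 0.08371440332329443 F [ 0.441   0.8575 -0.8091] 0.0 [ 233  252   96  123 9948]
[[4.95, 62.91], [5.5, 83.66], [6.05, 103.5]]
w0 0.7557133223077501 resid deg [-0.0093  0.019  -0.0097]
103.49026134012767 0.6138126986820605
6.20 108.7deg x -0.0064 y 0.0020 cmd [0.536  0.0146]
6.30 112.2deg x -0.0111 y 0.0037 cmd [0.5313 0.0129]
6.40 115.6deg x -0.0157 y 0.0058 cmd [0.5267 0.0108]
6.50 119.0deg x -0.0202 y 0.0081 cmd [0.5222 0.0085]
6.60 122.4deg x -0.0244 y 0.0106 cmd [0.518 0.006]
6.70 125.7deg x -0.0041 y 0.0027 cmd [0.5139 0.0032]
6.80 129.0deg x -0.0079 y 0.0057 cmd [0.51   0.0003]
6.90 132.3deg x -0.0116 y 0.0089 cmd [ 0.5064 -0.0029]
7.00 135.6deg x -0.0150 y 0.0122 cmd [ 0.5029 -0.0062]
7.10 138.8deg x -0.0183 y 0.0157 cmd [ 0.4997 -0.0097]
```

Emit:
{"api": "move_arm", "payload": {
  "plan": [
    {"x": -0.0062,"y": 0.002,"z": 0,"yaw": 0,"fingers": 0},
    {"x": -0.0109,"y": 0.0037,"z": 0,"yaw": 0,"fingers": 0},
    {"x": -0.0155,"y": 0.0057,"z": 0,"yaw": 0,"fingers": 0},
    {"x": -0.02,"y": 0.008,"z": 0,"yaw": 0,"fingers": 0},
    {"x": -0.0242,"y": 0.0105,"z": 0,"yaw": 0,"fingers": 0}
  ]
}}

```text
time: 6.6
eef_pos: [0.5186, 0.0065, 0.1855]
tcp_rot: [1.0, 0.0, 0.0, 0.0]
contact_force: [0.0, 0.6, 0.1]
opening: 0.998
finger_force: 0.0
```

Emit:
{"api": "move_arm", "payload": {
  "plan": [
    {"x": -0.0041,"y": 0.0027,"z": 0,"yaw": 0,"fingers": 0},
    {"x": -0.0079,"y": 0.0057,"z": 0,"yaw": 0,"fingers": 0},
    {"x": -0.0116,"y": 0.0089,"z": 0,"yaw": 0,"fingers": 0},
    {"x": -0.015,"y": 0.0122,"z": 0,"yaw": 0,"fingers": 0},
    {"x": -0.0183,"y": 0.0157,"z": 0,"yaw": 0,"fingers": 0}
  ]
}}

```text
time: 7.1
eef_pos: [0.5005, -0.0093, 0.1856]
tcp_rot: [1.0, 0.0, 0.0, 0.0]
contact_force: [-0.5, 0.2, 0.0]
opening: 1.0
finger_force: 0.0
```

```bash
python3 -c "
from h import *
L=wlog('pics/w6.png');print(L)
P=predict(L)
a,w=P(7.1)
print(np.degrees(a),w)
step([.4999,-.0096],7.15,np.degrees(a),7.1,w,.084)"
```

```text
7.1 eef [ 0.5005 -0.0093  0.1856] cap-eef [-0.0001  0.0001] ang r 138.23915211603523 0.08406441293033398 F [-0.4913  0.2192  0.0323] 0.0 [ 230  254   96  121 9763]
[[4.95, 62.91], [5.5, 83.66], [6.05, 103.5], [7.1, 138.24]]
w0 0.7502156127012642 resid deg [ 0.1035 -0.0194 -0.1923  0.1081]
138.34813205535292 0.5563516231894663
7.25 143.1deg x -0.0040 y 0.0052 cmd [ 0.4959 -0.0148]
7.35 146.2deg x -0.0066 y 0.0089 cmd [ 0.4933 -0.0185]
7.45 149.3deg x -0.0091 y 0.0128 cmd [ 0.4908 -0.0224]
7.55 152.4deg x -0.0113 y 0.0167 cmd [ 0.4886 -0.0263]
7.65 155.5deg x -0.0132 y 0.0207 cmd [ 0.4867 -0.0303]
7.75 158.5deg x -0.0017 y 0.0041 cmd [ 0.4849 -0.0344]
7.85 161.5deg x -0.0032 y 0.0082 cmd [ 0.4834 -0.0385]
7.95 164.5deg x -0.0045 y 0.0124 cmd [ 0.4822 -0.0427]
8.05 167.4deg x -0.0056 y 0.0166 cmd [ 0.4811 -0.0469]
8.15 170.3deg x -0.0064 y 0.0208 cmd [ 0.4803 -0.0511]
```

Emit:
{"api": "move_arm", "payload": {
  "plan": [
    {"x": -0.0042,"y": 0.0052,"z": 0,"yaw": 0,"fingers": 0},
    {"x": -0.0068,"y": 0.0089,"z": 0,"yaw": 0,"fingers": 0},
    {"x": -0.0092,"y": 0.0127,"z": 0,"yaw": 0,"fingers": 0},
    {"x": -0.0114,"y": 0.0166,"z": 0,"yaw": 0,"fingers": 0},
    {"x": -0.0133,"y": 0.0206,"z": 0,"yaw": 0,"fingers": 0}
  ]
}}

```text
time: 7.65
eef_pos: [0.4873, -0.03, 0.1855]
tcp_rot: [1.0, 0.0, 0.0, 0.0]
contact_force: [-0.1, 0.4, 0.5]
opening: 1.001
finger_force: 0.0
```

Emit:
{"api": "move_arm", "payload": {
  "plan": [
    {"x": -0.0017,"y": 0.004,"z": 0,"yaw": 0,"fingers": 0},
    {"x": -0.0032,"y": 0.0081,"z": 0,"yaw": 0,"fingers": 0},
    {"x": -0.0045,"y": 0.0123,"z": 0,"yaw": 0,"fingers": 0},
    {"x": -0.0056,"y": 0.0165,"z": 0,"yaw": 0,"fingers": 0},
    {"x": -0.0064,"y": 0.0207,"z": 0,"yaw": 0,"fingers": 0}
  ]
}}

```text
time: 8.15
eef_pos: [0.481, -0.0507, 0.1855]
tcp_rot: [1.0, 0.0, 0.0, -0.0]
contact_force: [0.2, -0.2, 0.2]
opening: 1.002
finger_force: 0.0
```

```bash
python3 -c "
from h import *
L=wlog('pics/w7.png');print(L)
P=predict(L,tau=10.5)
a,w=P(8.15)
print(np.degrees(a),w)
step([.4802,-.0509],8.2,np.degrees(a),8.15,w,.084,tau=10.5,n=15)"
```

```text
8.15 eef [ 0.481  -0.0507  0.1855] cap-eef [-0.0009  0.0007] ang r 169.66340227186075 0.08443520832795474 F [ 0.2188 -0.1617  0.1803] 0.0 [ 229  256   95  119 9639]
[[4.95, 62.91], [5.5, 83.66], [6.05, 103.5], [7.1, 138.24], [8.15, 169.66]]
w0 0.7645402799414621 resid deg [ 0.0511  0.0402 -0.119  -0.0324  0.06  ]
169.72004859344975 0.4980513994095955
8.30 174.0deg x -0.0006 y 0.0055 cmd [ 0.4796 -0.0564]
8.40 176.8deg x -0.0010 y 0.0096 cmd [ 0.4792 -0.0605]
8.50 179.5deg x -0.0011 y 0.0136 cmd [ 0.4791 -0.0645]
8.60 182.3deg x -0.0010 y 0.0177 cmd [ 0.4792 -0.0686]
8.70 185.0deg x -0.0008 y 0.0216 cmd [ 0.4794 -0.0725]
8.80 187.7deg x 0.0004 y 0.0039 cmd [ 0.4799 -0.0765]
8.90 190.4deg x 0.0011 y 0.0078 cmd [ 0.4805 -0.0803]
9.00 193.0deg x 0.0018 y 0.0116 cmd [ 0.4813 -0.0841]
9.10 195.6deg x 0.0028 y 0.0153 cmd [ 0.4822 -0.0878]
9.20 198.2deg x 0.0039 y 0.0189 cmd [ 0.4833 -0.0915]
9.30 200.8deg x 0.0013 y 0.0036 cmd [ 0.4846 -0.095 ]
9.40 203.3deg x 0.0027 y 0.0070 cmd [ 0.486  -0.0985]
9.50 205.9deg x 0.0042 y 0.0104 cmd [ 0.4875 -0.1019]
9.60 208.4deg x 0.0059 y 0.0136 cmd [ 0.4892 -0.1051]
9.70 210.8deg x 0.0077 y 0.0168 cmd [ 0.491  -0.1083]
```

Emit:
{"api": "move_arm", "payload": {
  "plan": [
    {"x": -0.0006,"y": 0.0055,"z": 0,"yaw": 0,"fingers": 0},
    {"x": -0.001,"y": 0.0096,"z": 0,"yaw": 0,"fingers": 0},
    {"x": -0.0011,"y": 0.0136,"z": 0,"yaw": 0,"fingers": 0},
    {"x": -0.001,"y": 0.0177,"z": 0,"yaw": 0,"fingers": 0},
    {"x": -0.0008,"y": 0.0216,"z": 0,"yaw": 0,"fingers": 0}
  ]
}}

```text
time: 8.7
eef_pos: [0.4803, -0.0723, 0.1855]
tcp_rot: [1.0, 0.0, 0.0, -0.0]
contact_force: [0.2, 0.3, -0.4]
opening: 0.999
finger_force: 0.0
```

```bash
python3 -c "
from h import *
L=wlog('pics/w8.png')
P=predict(L,tau=10.5)
a,w=P(8.7)
print(np.degrees(a),w)
step([.4794,-.0725],8.75,np.degrees(a),8.7,w,.084,tau=10.5,n=15)"
```

```text
8.7 eef [ 0.4803 -0.0723  0.1855] cap-eef [-0.0018 -0.    ] ang r -175.18934517712785 0.08493510687760877 F [ 0.1685  0.3481 -0.4269] 0.0 [ 231  258   95  117 9456]
w0 0.7637427587953769 resid deg [ 0.0811  0.0486 -0.1312 -0.0809 -0.0213  0.1037]
184.91368720935455 0.47214146202841367
8.85 188.9deg x 0.0007 y 0.0058 cmd [ 0.4801 -0.0783]
8.95 191.6deg x 0.0014 y 0.0096 cmd [ 0.4808 -0.0821]
9.05 194.2deg x 0.0023 y 0.0133 cmd [ 0.4817 -0.0858]
9.15 196.8deg x 0.0033 y 0.0170 cmd [ 0.4827 -0.0895]
9.25 199.4deg x 0.0045 y 0.0206 cmd [ 0.4839 -0.0931]
9.35 202.0deg x 0.0013 y 0.0035 cmd [ 0.4852 -0.0966]
9.45 204.5deg x 0.0028 y 0.0069 cmd [ 0.4867 -0.1   ]
9.55 207.0deg x 0.0044 y 0.0102 cmd [ 0.4883 -0.1033]
9.65 209.5deg x 0.0061 y 0.0134 cmd [ 0.49   -0.1065]
9.75 211.9deg x 0.0079 y 0.0165 cmd [ 0.4918 -0.1096]
9.85 214.4deg x 0.0020 y 0.0030 cmd [ 0.4938 -0.1126]
9.95 216.8deg x 0.0040 y 0.0059 cmd [ 0.4958 -0.1155]
10.05 219.2deg x 0.0062 y 0.0086 cmd [ 0.498  -0.1183]
10.15 221.6deg x 0.0084 y 0.0113 cmd [ 0.5002 -0.1209]
10.25 223.9deg x 0.0107 y 0.0138 cmd [ 0.5026 -0.1234]
```

Emit:
{"api": "move_arm", "payload": {
  "plan": [
    {"x": 0,"y": 0.0058,"z": 0,"yaw": 0,"fingers": 0},
    {"x": 0.0007,"y": 0.0096,"z": 0,"yaw": 0,"fingers": 0},
    {"x": 0.0015,"y": 0.0133,"z": 0,"yaw": 0,"fingers": 0},
    {"x": 0.0025,"y": 0.017,"z": 0,"yaw": 0,"fingers": 1},
    {"x": 0.0037,"y": 0.0206,"z": 0,"yaw": 0,"fingers": 1}
  ],
  "force": 40
}}

```text
time: 9.25
eef_pos: [0.4841, -0.0929, 0.1855]
tcp_rot: [1.0, 0.0, 0.0, -0.0]
contact_force: [-0.4, 0.2, -0.2]
opening: 0.69
finger_force: 0.0
```

Emit:
{"api": "move_arm", "payload": {
  "plan": [
    {"x": 0.0013,"y": 0.0035,"z": 0,"yaw": 0,"fingers": 1},
    {"x": 0.0028,"y": 0.0069,"z": 0,"yaw": 0,"fingers": 1},
    {"x": 0.0044,"y": 0.0102,"z": 0,"yaw": 0,"fingers": 1}
  ],
  "force": 40
}}

```text
time: 9.55
eef_pos: [0.4887, -0.103, 0.1857]
tcp_rot: [1.0, 0.0, 0.0, 0.0]
contact_force: [-0.1, 0.0, 0.2]
opening: 0.369
finger_force: 39.9
```

Emit:
{"api": "move_arm", "payload": {
  "plan": [
    {"x": 0.0016,"y": 0.003,"z": -0.006,"yaw": 0,"fingers": 1},
    {"x": 0.0026,"y": 0.005,"z": -0.022,"yaw": 0,"fingers": 1},
    {"x": 0.0032,"y": 0.006,"z": -0.045,"yaw": 0,"fingers": 1},
    {"x": 0.0034,"y": 0.0063,"z": -0.07,"yaw": 0,"fingers": 1},
    {"x": 0.0034,"y": 0.0063,"z": -0.095,"yaw": 0,"fingers": 1}
  ],
  "force": 50
}}

```text
time: 10.05
eef_pos: [0.4911, -0.1089, 0.2802]
tcp_rot: [1.0, 0.0, -0.001, -0.001]
contact_force: [0.6, -0.6, -4.1]
opening: 0.363
finger_force: 49.8
```

Emit:
{"api": "move_arm", "payload": {
  "plan": [
    {"x": 0,"y": 0,"z": -0.02,"yaw": 0,"fingers": 1},
    {"x": 0,"y": 0,"z": -0.03,"yaw": 0,"fingers": 1},
    {"x": 0,"y": 0,"z": -0.035,"yaw": 0,"fingers": 1},
    {"x": 0,"y": 0,"z": -0.035,"yaw": 0,"fingers": 1},
    {"x": 0,"y": 0,"z": -0.035,"yaw": 0,"fingers": 1}
  ],
  "force": 50
}}

```text
time: 10.55
eef_pos: [0.4912, -0.1088, 0.3139]
tcp_rot: [1.0, 0.0, -0.001, -0.001]
contact_force: [-0.5, -0.4, -4.2]
opening: 0.362
finger_force: 49.9
```

Emit:
{"api": "move_arm", "payload": {
  "plan": [
    {"x": 0,"y": 0,"z": 0,"yaw": 0,"fingers": 1},
    {"x": 0,"y": 0,"z": 0,"yaw": 0,"fingers": 1},
    {"x": 0,"y": 0,"z": 0,"yaw": 0,"fingers": 1},
    {"x": 0,"y": 0,"z": 0,"yaw": 0,"fingers": 1},
    {"x": 0,"y": 0,"z": 0,"yaw": 0,"fingers": 1}
  ],
  "force": 50
}}

```text
time: 11.05
eef_pos: [0.4918, -0.109, 0.3155]
tcp_rot: [1.0, 0.0, -0.0, -0.0]
contact_force: [0.5, 0.7, -4.1]
opening: 0.36
finger_force: 49.9
```

```bash
python3 -c "
from h import *
s=ctrl.get_state();print(s)
a=np.hstack([cv2.resize(ctrl.read_camera(n),(400,300)) for n in('side','top')])
cv2.imwrite('pics/end.png',a[...,::-1])"
```

```text
{'time': 11.05, 'qpos': array([-0.4199, -0.1444,  1.9129,  0.    ,  1.3732,  1.1501]), 'dq': array([ 0.0011, -0.0004, -0.0024, -0.0013,  0.0005, -0.001 ]), 'joint_efforts': array([ -0.0006, -26.2041, -32.2081,  -0.0032,   0.0099,  -0.    ]), 'eef_pos': array([ 0.4918, -0.109 ,  0.3155]), 'tcp_rot': array([ 1.    ,  0.0004, -0.    , -0.    ]), 'contact_force': array([ 0.4544,  0.6619, -4.0623]), 'wrist_torque': array([ 0.0035,  0.0063, -0.0127]), 'finger_force': 49.90406513214111, 'opening': 0.3602745229362832}
```

View pics/end.png

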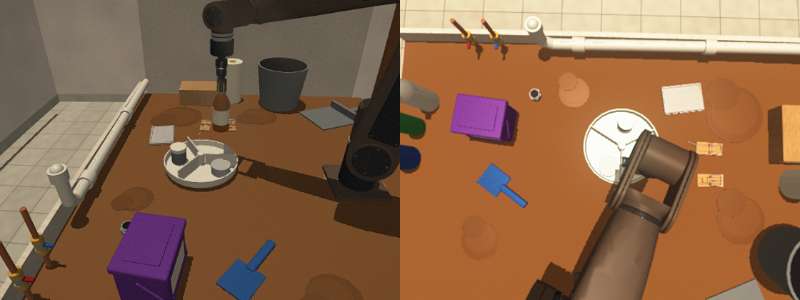

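The side view shows the bottle hanging upright in the gripper near (221,105), well clear of the dish. The jar and tin are still on the dish, and the traps and the other things haven't moved.

```bash
python3 -c "
from plant import ctrl
print(ctrl.sign_off())"
```

```text
the job is handed in; nothing more can be done
None
```

The job is handed in: I pushed the turntable to about one turn in 9–10 s, followed the bottle's neck untouched for about 4.3 s, took it by the neck on the near side while the dish was still turning slowly, and lifted it clear; it is held still and upright, and nothing else was knocked over or moved.

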